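# Close the draw-tube telescope and put it on the kit tray

## Task

The hand telescope stands extended in its leaning wooden rest. Close it fully, pushing the small eyepiece draw home first and then the large draw, and then move it by its barrel to the cream tray and stand it upright there, eyepiece up and still fully closed, without dropping it. Leave the two jars and the test tube rack as they are.

Things in the scene. Friction and masses are not known exactly. Their poses are not given: they have to be found in the camera images.
- telescope: Loose telescope, 0.3 to 0.5 kg; straight grey barrel 56 mm in diameter, 95 mm long. Origin: centre of the barrel's flat lower end. Its z axis runs along the tube to the eyepiece, leaning 35 degrees from vertical at the start. Two draw tubes slide out of the barrel's upper rim (z = 95 mm); closed, the whole is 121 mm long: 26 mm (large collar, eyepiece) stand above the rim.
- large_draw (a joint): How far the large draw is out of the barrel, m: 0 = fully home (collar on the barrel's rim), at most 0.065; 0.040 to 0.062 at the start. Bright tube 47 mm in diameter ending in a dark steel collar 52 mm in diameter, 10 mm high. Stays where left; about 9 N moves it.
- small_draw (a joint): How far the small draw is out of the large one, m: 0 = fully home (eyepiece on the large collar), at most 0.065; 0.035 to 0.062 at the start. Bright tube 36 mm in diameter ending in a black eyepiece 42 mm in diameter, 16 mm high. Stays where left; about 4 N moves it: pushing the eyepiece closes this draw first, then pushing harder closes the large one.
- eyepiece (a point): Centre of the flat outer (upper) face of the eyepiece, on the telescope's axis; its z axis is the telescope's.
- large_collar (a point): Centre of the upper face of the large draw's collar, on the telescope's axis.
- rest: Fixed plywood rest, base 170 x 120 mm; origin under it, z up. It holds the telescope leaning to its own -x, lower end centre at (30, 0, 45) mm on a foot plate, with a 78 mm wide back board under its lower 70 mm, a cheek 6 mm thick (2 mm clear) at each y side of its lower 48 mm, a 12 mm lip in front. Above the cheeks the barrel is free to be gripped across the rest's y; it draws out along its axis.
- tray: Fixed shallow cream tray 240 (x) x 260 (y) mm; origin under its middle, z up. Flat floor 6 mm above the table, rim 7 mm wide and 16 mm high. The two jars stand in its half at +x (jar centres at x 55 to 75 mm); the half at -x is free.
- jar_dark: Bystander: loose jar with dark contents and a red cap, 52 mm in diameter and 72 mm high; origin at the centre of its underside.
- jar_pale: Bystander: loose jar with pale contents and a red cap, 52 mm in diameter and 72 mm high; origin at the centre of its underside.
- rack: Bystander: loose white test tube rack with five tubes, 130 (x) x 60 (y) x 99 mm high, between rest and tray; origin at the centre of its underside.

How it is judged:
By the outcome, as a careful person would: the job done as asked, in the order asked, and still so for the second after the job is handed in, with the robot touching nothing.
It also fails if it takes over 56 s, if anything falls off the work surface, if the arm or the gripper's body presses on something with over 40 N, if the wrist force passes 120 N, or if a joint passes its speed limit or range.

## Robot

A 7-joint arm with a two-finger parallel gripper is mounted at the origin on the work surface. World frame = base frame: x ahead of the robot, y to its left, z up, the work surface at z = 0. Lengths are in mm, angles in degrees, forces in N, time in s.
With the tool pointing down it reaches from about 400 to 850 mm from the base axis. Payload 6.9 kg.
Tool frame: the origin (TCP) lies between the finger pads; the fingertips stand tcp_to_tips ahead of it and the grasp point (between the pads) is the TCP (tcp_to_tips is the distance from the TCP to the fingertips, in mm); z points along the fingers, y is the line along which they close (so a half turn about z gives the same grasp; the last joint's range is limited). The gripper opens to 85 mm and grips with 20 to 120 N. Pads are 22 mm wide; open, the fingers measure 114 mm over their backs; the gripper's body (76 mm by 85 mm) begins 54 mm behind the grasp point. The pads swing forward as they close: fully open they stand 13 mm farther back than shut.
Start: joints at [77.091, 29.078, -13.613, 85.955, 7.202, 65.827, -8.869], TCP at [202.97, -591.114, 250.275] pointing down, gripper open.
Joint ranges: [-176.47, 176.47], [-13.61, 117.27], [-81.72, 77.17], [0.22, 143.17], [-87.28, 267.28], [10, 112.55], [-165.47, 165.47]. Speed limits (degrees/s): [136.94, 136.94, 180, 180, 180, 180, 180].

## Interface

Orientations are given as a 3x3 rotation matrix whose columns are the frame's x, y, z axes.
In Python, from workcell import state, snapshot, calibration, sign_off, tcp_to_tips gives the robot as it stands.
- The arm moves only by the tool move_arm, never from a script. Its argument "targets" is a list that holds one entry, the list of rows, each a list of 7 numbers: the shift along the tool's x, y, z in m, then the turn, a rotation vector about the tool's x, y, z in rad, then the gripper command: -1 is fully open, 1 is shut, values between are in proportion. In form: [[[dx, dy, dz, ax, ay, az, claw], ...]]. A call has 1 to 20 rows; each row shifts and turns the commanded pose from where the row before left it, along the tool's axes as they then stand; what a row does not reach is not made up. A row lasts 1/12 s, in which the tool goes at most 41.7 mm and 7.16 degrees, less where a joint would pass 70% of its speed; a pose out of reach is approached as far as the arm can. A call with a gripper value outside its range is refused whole. The fingers move at their own pace and stop on an object; "force" is the grip in N (left out, the last holds). Time passes only in rows, so rows that do not move let the fingers close. It gives the time, the measured TCP pose, the force and the opening at its end, in the units of the state.
- state(): the state, without advancing time (a new reading comes with each control period).
- snapshot(name): name is "side" or "top" or "wrist"; returns the picture (384x512x3 uint8, red, green, blue); there is no depth.
- calibration(name): a dict with "K" (3x3 intrinsics, pixels), "rvec" (rotation vector, rad) and "tvec" (3), from world to camera coordinates, as OpenCV has them. Camera axes: x right, y down, z forward; pixel columns grow to the right and rows downward; lengths in mm; the calibration is good to about 2 mm. A picture is of the moment at which its call begins: read the wrist's pose just before it. calibration takes no time and is no camera call; for the wrist camera it gives the pose at the moment of the call.
- sign_off(): hands the job in, once; it reports no verdict.
The state is a dict: "t": time; "qpos": joint angles; "qd": joint speeds; "effort": joint torques, N m; "tool_pos": TCP position; "tcp_rot": TCP orientation; "contact_force": force on the tool from outside, world axes, zero at the start; "ft_torque": the same for the moment, N m; "gripper_width": finger opening in mm.
Only numpy, scipy, OpenCV 4.12 (cv2) and the standard library are available. Lean on these libraries where they do the work, as an engineer would, in place of code of your own. Each camera call takes 0.05 s, during which the arm holds its last target. There are 200 camera calls.

## Working session

There is one attempt and no reset: what is moved stays moved. The work goes in short steps, Python scripts to look and compute and a tool call to move; the robot and the scene stay as the last step left them, time stands still between calls to the robot, and variables do not carry over. Pictures are saved under pics/ and viewed, on a budget of 10 in all, crops included, one or two more only if the job needs it, and the job is handed in when it is done.

Besides the shell and the picture viewer there is one more tool, called after "Call:" in YAML: its name, and indented under it one key for each argument. move_arm: Moves the arm, as the interface text tells. Its arguments: {"type":"object","properties":{"targets":{"type":"array"},"force":{"type":"number"}},"required":["targets"]}

```bash
mkdir -p pics; ls; python3 - <<'E'
from workcell import *
import cv2,numpy as np
for n in ["side","top"]:
    cv2.imwrite(f"pics/{n}0.png",snapshot(n)[:,:,::-1])
    c=calibration(n);R=cv2.Rodrigues(np.array(c["rvec"],float))[0];print(n,np.array(c["K"]).round(1).tolist(),(-R.T@np.array(c["tvec"]).ravel()).round(0),R.round(2).tolist())
print(state(),tcp_to_tips)
E
```

```text
pics
side [[358.2, 0.0, 250.5], [0.0, 358.2, 194.1], [0.0, 0.0, 1.0]] [243. 644. 621.] [[-0.89, -0.46, -0.02], [-0.25, 0.51, -0.82], [0.39, -0.72, -0.57]]
top [[467.5, 0.0, 257.2], [0.0, 467.5, 189.2], [0.0, 0.0, 1.0]] [ 512.   -3. 1226.] [[0.01, -1.0, -0.01], [-0.99, -0.01, -0.1], [0.1, 0.01, -0.99]]
{'t': 0.1, 'qpos': array([ 77.09164276,  29.12035619, -13.60924748,  86.00236662,
         7.20082206,  65.82671858,  -8.86825633]), 'qd': array([-0.07643224, -0.14680853, -0.03857096, -0.07050084,  0.01810947,
        0.0502828 ,  0.01497061]), 'effort': array([-5.46305469e-03, -6.21836686e+01, -2.19498977e+00, -2.50203574e+01,
        1.24573836e-02,  7.82809773e-03, -5.05771698e-05]), 'tool_pos': array([ 202.7965929 , -590.74575672,  249.52404911]), 'tcp_rot': array([[ 9.45779501e-01,  3.24808959e-01, -5.25307898e-04],
       [ 3.24809384e-01, -9.45778317e-01,  1.49647746e-03],
       [-1.07555328e-05, -1.58596264e-03, -9.99998742e-01]]), 'contact_force': array([ 0.75224231, -0.14674851, -0.59355275]), 'ft_torque': array([-0.02889445,  0.02765167, -0.0002016 ]), 'gripper_width': 85.71116327661196} 19.0
```

View pics/side0.png

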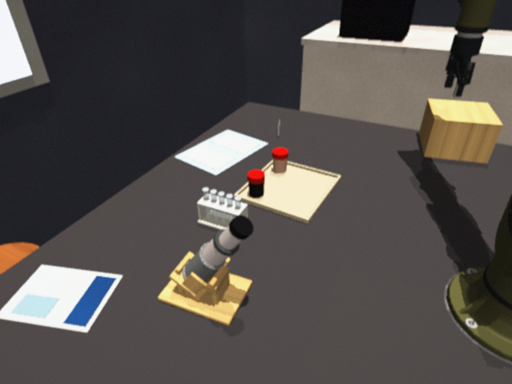

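View pics/top0.png

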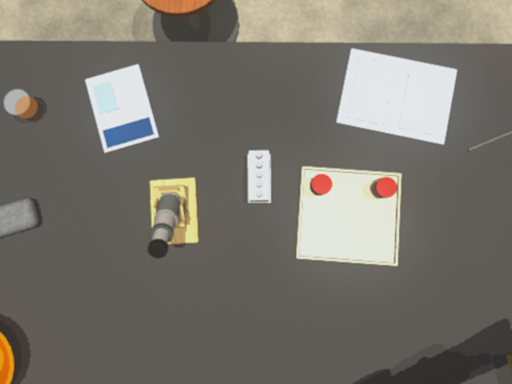

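The side view shows the rest around (206,290) with the black eyepiece at (240,228). The top view shows the eyepiece at (158,248), the rest base at cols 150-198 and rows 178-245, the tray at cols 298-401 and rows 167-265, and the rack at (259,176). I'll enlarge next for accurate pixels.

```bash
python3 - <<'E'
import cv2,numpy as np
t=cv2.imread("pics/top0.png")[170:265,140:210];s=cv2.imread("pics/side0.png")[210:325,155:260]
f=lambda a,k:cv2.resize(a,None,fx=k,fy=k,interpolation=cv2.INTER_CUBIC)
t=f(t,5);s=f(s,4);H=max(len(t),len(s));
def grid(im,k,x0,y0):
    for i in range(0,im.shape[1],10*k): cv2.putText(im,str(x0+i//k),(i,10),0,.35,(0,255,255),1);cv2.line(im,(i,12),(i,18),(0,255,255),1)
    for j in range(0,im.shape[0],10*k): cv2.putText(im,str(y0+j//k),(0,j+4),0,.35,(0,255,255),1)
    return cv2.copyMakeBorder(im,0,H-len(im),0,0,0)
cv2.imwrite("pics/crop1.png",np.hstack([grid(t,5,140,170),grid(s,4,155,210)]))
E
```

```text
(no output)
```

View pics/crop1.png

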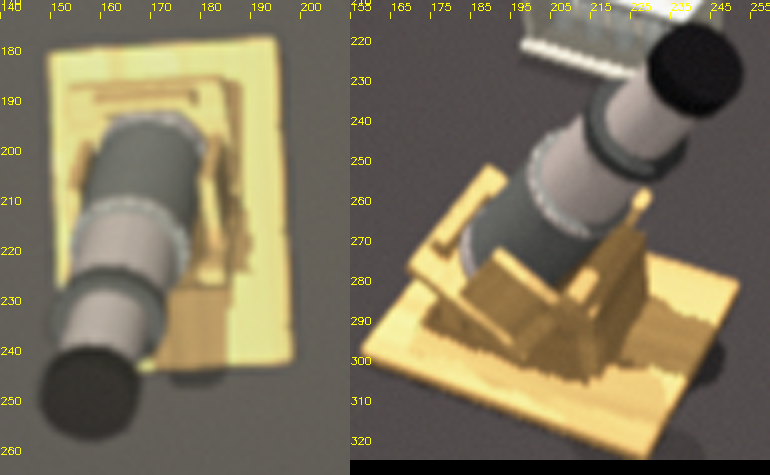

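```bash
cat > h.py <<'E'
import cv2,numpy as np
from scipy.optimize import least_squares
from workcell import *
C={n:calibration(n) for n in("side","top")}
def proj(P,n):
    c=C[n];return cv2.projectPoints(np.atleast_2d(P).astype(float),np.array(c["rvec"],float),np.array(c["tvec"],float),np.array(c["K"],float),None)[0][:,0]
def hullc(P,n):
    m=cv2.moments(cv2.convexHull(proj(P,n).astype(np.float32)));return np.array([m["m10"],m["m01"]])/m["m00"],m["m00"]
def blob(im,mask,seed):
    k,l,st,ce=cv2.connectedComponentsWithStats(mask.astype(np.uint8));i=l[seed[1],seed[0]];return ce[i],st[i]
def frame(yaw):
    ex=np.array([np.cos(yaw),np.sin(yaw),0]);return ex,np.array([-ex[1],ex[0],0]),-np.sin(np.radians(35))*ex+[0,0,np.cos(np.radians(35))]
def cyl(p,yaw,r,h):
    ex,ey,a=frame(yaw);u=np.cross(ey,a);t=np.linspace(0,6.28,60)[:,None];c=r*(np.cos(t)*u+np.sin(t)*ey);return np.vstack([p+c,p-h*a+c])
E
python3 - <<'E'
from h import *
I={n:cv2.imread(f"pics/{n}0.png").astype(int) for n in C}
E={}
for n,s,th in(("side",(240,228),48),("top",(158,248),70)):
    m=I[n].max(2); print(n,m[s[1],s[0]])
    for th in (35,45,55,65,75):
        print(th,*blob(I[n],m<th,s))
obs_c={"top":[(149.6,181),(195,177.6),(198.4,242)],"side":[(158,297),(228.75,324.5),(252.5,280.5)]}
# corner signs (rest frame): determined by proximity for given yaw
def base(v):
    ex,ey,a=frame(v[2]);o=np.array([v[0],v[1],v[3]]);return {(i,j):o+i*85*ex+j*60*ey for i in(-1,1) for j in(-1,1)}
def res(v,full=False):
    B=np.array(list(base(v).values()));r=[]
    for n in C:
        q=proj(B,n)
        for o in obs_c[n]:
            d=q-o;r+=list(d[np.argmin((d**2).sum(1))])
    return np.array(r)
def triang(a,b):
    P=[np.array(C[n]["K"],float)@np.hstack([cv2.Rodrigues(np.array(C[n]["rvec"],float))[0],np.array(C[n]["tvec"],float).reshape(3,1)]) for n in("top","side")]
    X=cv2.triangulatePoints(P[0],P[1],np.array(a,float),np.array(b,float)).ravel();return X[:3]/X[3]
for v0 in ([490,215,0.0,8],):
    s=least_squares(res,v0);print(s.x,np.degrees(s.x[2]),s.cost,s.fun.round(1))
    print(proj(np.array(list(base(s.x).values())),"top").round(0).tolist())
# tray, in top: cream
t=I["top"];cream=(t.min(2)>150);print("tray",*blob(t,cream,(349,230)))
for n,pts in(("top",[(321,184),(386,188)]),("side",[(256,177),(280,154)])):
    im=I[n];red=(im[:,:,2]>150)&(im[:,:,1]<60)
    for p in pts: print(n,*blob(im,red,p))
E
```

```text
side 24
35 [240.86458333 227.24739583] [230 216  23  23 384]
45 [240.8925 227.1825] [230 216  23  23 400]
55 [241.0047619  227.21904762] [230 216  23  24 420]
65 [241.10933941 227.2095672 ] [229 216  25  24 439]
75 [241.20217391 227.29347826] [229 215  25  26 460]
top 55
35 [255.5 191.5] [     0      0    512    384 196608]
45 [255.5 191.5] [     0      0    512    384 196608]
55 [253.33105476 189.10706013] [     0      0    512    384 193835]
65 [157.47887324 248.28169014] [148 240  20  18 284]
75 [157.5        248.29333333] [148 240  20  18 300]
[561.57471265 296.91897643  -1.15171578 -44.10811008] -65.98845324956457 1678.9444152371323 [ 22.1   1.4   3.  -24.2 -20.7  19.8  23.2   5.2 -22.2   8.6  -8.9 -15.4]
[[131.0, 252.0], [115.0, 211.0], [190.0, 227.0], [173.0, 186.0]]
tray [347.87633769 218.53115339] [ 296  166  106  100 8410]
top [255.5 191.5] [     0      0    512    384 196608]
top [255.5 191.5] [     0      0    512    384 196608]
side [255.24087591 174.10218978] [247 169  17  11 137]
side [279.73636364 151.22727273] [272 147  17   9 110]
```

```bash
cat >> h.py <<'E'
I={n:cv2.imread(f"pics/{n}0.png").astype(int) for n in C}
obs_c={"top":[(149.6,181),(195,177.6),(198.4,242)],"side":[(158,297),(228.75,324.5),(252.5,280.5)]}
def rect(v,a,b):
    ex,ey,_=frame(v[2]);o=np.array([v[0],v[1],v[3]]);return np.array([o+i*a*ex+j*b*ey for i in(-1,1) for j in(-1,1)])
def res(v,obs,a,b):
    r=[]
    for n in obs:
        q=proj(rect(v,a,b),n)
        for o in obs[n]:
            d=q-o;r+=list(d[np.argmin((d**2).sum(1))])
    return np.array(r)
E
python3 - <<'E'
from h import *
s=least_squares(res,[577,217,0,8],args=(obs_c,85,60));v=s.x;print("rest",v.round(2),np.degrees(v[2]),s.fun.round(1))
yaw=v[2];ex,ey,a=frame(yaw)
m={"top":np.array([157.5,248.29]),"side":np.array([241.0,227.22])}
f=lambda p:np.concatenate([hullc(cyl(p,yaw,21,16),n)[0]-m[n] for n in m])
e=least_squares(f,[500,230,200]);print("eye",e.x,e.fun.round(2),[hullc(cyl(e.x,yaw,21,16),n)[1] for n in m])
bot=np.array([v[0],v[1],0])+30*ex+[0,0,45]
d=e.x-bot;print("bottom",bot,"len",np.linalg.norm(d),"in rest frame dev",d@a,d@ey,d@np.cross(ey,a),"axis",a)
obs={"top":[(299.5,167.5),(401,171),(398.5,265),(297.5,260)]}
def dbg():
    t=I["top"]
    g=(t.min(2)>120).astype(np.uint8);k,l,st,ce=cv2.connectedComponentsWithStats(g);i=l[230,349]
    c=cv2.findContours((l==i).astype(np.uint8),0,2)[0][0];return cv2.boxPoints(cv2.minAreaRect(c))
print(dbg())
for z in(10,16):
    s=least_squares(lambda w:res([*w,z],obs,120,130),[570,-240,0]);print("tray",z,s.x,s.fun.round(1))
for n,pts in(("top",[(321,184),(386,188)]),("side",[(256,173),(280,151)])):
    red=(I[n][:,:,2]>110)&(I[n][:,:,1]<60)&(I[n][:,:,0]<60)
    if n=="top": red&=I[n][:,:,2]>140
    print([I[n][p[1],p[0]].tolist() for p in pts])
E
```

```text
rest [5.8120e+02 2.2955e+02 7.0000e-02 1.0010e+01] 3.9680852646469473 [-0.2 -1.4 -0.  -0.6 -0.6  0.   0.   0.4  0.7 -0.4  0.9  0.4]
eye [484.90371085 222.91140916 220.09646222] [-0.29 -0.7   0.69  0.22] [334.40707808046136, 471.1541045176564]
bottom [611.12792208 231.62625309  45.        ] len 216.02608890157722 in rest frame dev 216.0022083930492 0.04086444830740099 -3.2117573903944105 axis [-0.57220143 -0.03969195  0.81915204]
[[294.99997 259.     ]
 [301.24777 165.28322]
 [403.52652 172.1018 ]
 [397.27872 265.8186 ]]
tray 10 [ 5.73832921e+02 -2.27434181e+02 -3.16412676e-02] [ 1.   0.1 -1.1  0.7  0.3 -0.6 -0.2 -0.1]
tray 16 [ 5.73561066e+02 -2.26321831e+02 -3.16338842e-02] [ 0.8 -0.1 -0.9  0.5  0.5 -0.4 -0.4  0.1]
[[76, 87, 229], [73, 85, 229]]
[[13, 23, 243], [12, 23, 243]]
```

```bash
cat >> h.py <<'E'
from scipy.spatial.transform import Rotation as Ro
def plan(*wps):
    s=state();p=s["tool_pos"];R=s["tcp_rot"]
    for P,Rt in wps:
        if Rt is None: Rt=R
        d=R.T@(np.array(P,float)-p);rv=Ro.from_matrix(R.T@Rt).as_rotvec()
        print("shift",(d/1000).round(4),"min rows",round(np.linalg.norm(d)/41.7,1),"| then turn",rv.round(4),"min rows",round(np.degrees(np.linalg.norm(rv))/7.16,1))
        p=np.array(P,float);R=Rt
def lean(yaw):
    ex,ey,a=frame(yaw);return np.column_stack([np.cross(-ey,-a),-ey,-a])
DOWN=lambda yaw:np.column_stack([[np.cos(yaw),np.sin(yaw),0],[np.sin(yaw),-np.cos(yaw),0],[0,0,-1.]])
E
python3 - <<'E'
from h import *
print(state()["tool_pos"])
plan(([420,-180,420],None),([430,219,360],lean(0.0693)))
E
```

```text
[ 202.7965929  -590.74575672  249.52404911]
shift [ 0.3388 -0.3182 -0.17  ] min rows 11.9 | then turn [0. 0. 0.] min rows 0.0
shift [ 0.1391 -0.374   0.0606] min rows 9.7 | then turn [-0.0814  0.6076  0.2528] min rows 5.3
```

Call:
move_arm:
  targets:
    - [[0.0242,-0.0227,-0.0121,0,0,0,-1],[0.0242,-0.0227,-0.0121,0,0,0,-1],[0.0242,-0.0227,-0.0121,0,0,0,-1],[0.0242,-0.0227,-0.0121,0,0,0,-1],[0.0242,-0.0227,-0.0121,0,0,0,-1],[0.0242,-0.0227,-0.0121,0,0,0,-1],[0.0242,-0.0227,-0.0121,0,0,0,-1],[0.0242,-0.0227,-0.0121,0,0,0,-1],[0.0242,-0.0227,-0.0121,0,0,0,-1],[0.0242,-0.0227,-0.0121,0,0,0,-1],[0.0242,-0.0227,-0.0121,0,0,0,-1],[0.0242,-0.0227,-0.0121,0,0,0,-1],[0.0242,-0.0227,-0.0121,0,0,0,-1],[0.0242,-0.0227,-0.0121,0,0,0,-1]]

```text
t: 1.27
tool_pos: [420.4, -178.9, 420.2]
tcp_rot: [[0.946, 0.325, -0.0], [0.325, -0.946, -0.0], [-0.0, -0.0, -1.0]]
contact_force: [1.2, -0.6, -0.1]
gripper_width: 85.3
```

Call:
move_arm:
  targets:
    - [[0.0116,-0.0312,0.005,0,0,0,-1],[0.0116,-0.0312,0.005,0,0,0,-1],[0.0116,-0.0312,0.005,0,0,0,-1],[0.0116,-0.0312,0.005,0,0,0,-1],[0.0116,-0.0312,0.005,0,0,0,-1],[0.0116,-0.0312,0.005,0,0,0,-1],[0.0116,-0.0312,0.005,0,0,0,-1],[0.0116,-0.0312,0.005,0,0,0,-1],[0.0116,-0.0312,0.005,0,0,0,-1],[0.0116,-0.0312,0.005,0,0,0,-1],[0.0116,-0.0312,0.005,0,0,0,-1],[0.0116,-0.0312,0.005,0,0,0,-1],[0,0,0,-0.0116,0.0868,0.0361,-1],[0,0,0,-0.0116,0.0868,0.0361,-1],[0,0,0,-0.0116,0.0868,0.0361,-1],[0,0,0,-0.0116,0.0868,0.0361,-1],[0,0,0,-0.0116,0.0868,0.0361,-1],[0,0,0,-0.0116,0.0868,0.0361,-1],[0,0,0,-0.0116,0.0868,0.0361,-1],[0,0,0,0,0,0,-1]]

```text
t: 2.93
tool_pos: [427.7, 218.4, 358.6]
tcp_rot: [[0.818, 0.07, 0.57], [0.06, -0.998, 0.037], [0.571, 0.004, -0.821]]
contact_force: [-0.6, 0.4, -1.2]
gripper_width: 85.5
```

```bash
python3 - <<'E'
from h import *
s=state();print(s["t"],s["tool_pos"],s["qpos"].round(1));plan(([430,219,360],lean(0.0693)))
c=calibration("wrist");im=snapshot("wrist");np.savez("w1.npz",**{k:np.array(c[k]) for k in c})
cv2.imwrite("pics/w1.png",im[:,:,::-1])
E
```

```text
2.9333 [427.73685935 218.44957523 358.56958505] [   2.1   -2.8  -45.3  120.8   32.9   37.9 -151.6]
shift [ 0.0027 -0.0004  0.0001] min rows 0.1 | then turn [0.0023 0.0026 0.0029] min rows 0.0
```

View pics/w1.png

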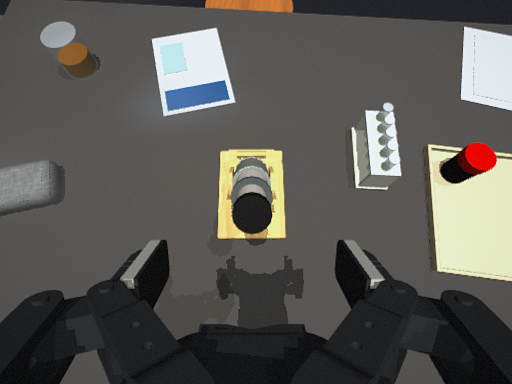

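The wrist view shows the eyepiece face at about (252,213), with the rest base corners near (221,151), (283,151), (286,238) and (218,237). I'll combine this with the fixed views.

```bash
cat >> h.py <<'E'
def addw(name):
    z=np.load(name+".npz");C[name]={k:z[k] for k in z}
    I[name]=cv2.imread(f"pics/{name}.png").astype(int)
E
python3 - <<'E'
from h import *
addw("w1");im=I["w1"].max(2)
print(im[205:225:5,252])
for th in(25,35,45): print(th,*blob(im,im<th,(252,213)))
obs_c["w1"]=[(221,151),(283,151),(286,238),(218,237)]
for use in(("w1",),("top","side","w1")):
    s=least_squares(res,[577,227,.07,10],args=({k:obs_c[k] for k in use},85,60));print(use,s.x.round(3),s.fun.round(1))
v=s.x;yaw=v[2];ex,ey,a=frame(yaw)
ce,_=blob(im,im<40,(252,213))
m={"top":np.array([157.5,248.29]),"side":np.array([241.0,227.22]),"w1":ce}
for use in(("top","side"),("top","side","w1"),("top","w1")):
    e=least_squares(lambda p:np.concatenate([hullc(cyl(p,yaw,21,16),n)[0]-m[n] for n in use]),[500,230,200])
    bot=np.array([v[0],v[1],0])+30*ex+[0,0,45];d=e.x-bot
    print(use,"eye",e.x.round(1),e.fun.round(2),"along",d@a,"ey",d@ey,"perp",d@np.cross(ey,a))
print(bot,a)
E
```

```text
[32 30 33 29]
25 [255.09969155 182.00660881] [     0      0    512    384 184148]
35 [251.82098171 212.96150144] [ 233  193   39   40 1039]
45 [251.7284345  212.49201278] [ 233  192   39   41 1252]
('w1',) [5.84884e+02 2.27636e+02 6.70000e-02 4.26800e+00] [ 0.4 -0.2 -0.2  0.  -0.1 -0.3 -0.1  0.5]
('top', 'side', 'w1') [5.82764e+02 2.28220e+02 6.90000e-02 8.22200e+00] [ 0.5 -1.9  0.6 -1.1  0.1 -0.6 -0.   0.2  0.4 -0.7  0.6  0.3 -0.3 -0.2
 -0.4 -0.  -0.1  0.4 -0.8  1.3]
('top', 'side') eye [485.1 223.2 220.9] [-0.52 -0.8   0.47 -0.06] along 217.34988206081835 ey 1.7841092611803733 perp -3.7395423247285464
('top', 'side', 'w1') eye [485.6 222.  220.2] [ 0.13 -1.04  0.57 -0.23 -0.2   0.31] along 216.52697513987013 ey 0.5276064898486901 perp -3.8131162191850336
('top', 'w1') eye [484.1 221.5 226.9] [-0.34 -0.24  0.22  0.17] along 222.91152566403747 ey 0.10531175462860354 perp -1.290053447821478
[612.69183975 230.29315559  45.        ] [-0.57220474 -0.03964415  0.81915204]
```

```bash
python3 - <<'E'
from h import *
yaw=.069;ex,ey,a=frame(yaw);eye=np.array([485.5,222,220.5])
plan((eye+85*a,lean(yaw)),(eye+32*a,None))
E
```

```text
shift [-0.0325 -0.      0.0614] min rows 1.7 | then turn [0.0018 0.0064 0.0075] min rows 0.1
shift [-0.     0.     0.053] min rows 1.3 | then turn [0. 0. 0.] min rows 0.0
```

Call:
move_arm:
  targets:
    - [[-0.0081,0,0.0153,0,0,0,1],[-0.0081,0,0.0153,0,0,0,1],[-0.0081,0,0.0154,0,0,0,1],[-0.0082,0,0.0154,0,0,0,1],[0,0,0,0.0018,0.0064,0.0075,1],[0,0,0,0,0,0,1],[0,0,0,0,0,0,1],[0,0,0,0,0,0,1],[0,0,0,0,0,0,1],[0,0,0,0,0,0,1]]
  force: 40

```text
t: 3.82
tool_pos: [437.4, 217.5, 311.7]
tcp_rot: [[0.818, 0.066, 0.571], [0.051, -0.998, 0.042], [0.573, -0.005, -0.82]]
contact_force: [-0.8, 0.4, -0.4]
gripper_width: -0.0
```

```bash
python3 - <<'E'
from h import *
yaw=.069;ex,ey,a=frame(yaw);eye=np.array([485.5,222,220.5]);s=state();print(s["t"],s["gripper_width"],s["contact_force"],s["qpos"].round(0))
plan((eye+32*a,lean(yaw)))
c=calibration("wrist");im=snapshot("wrist");np.savez("w2.npz",**{k:np.array(c[k]) for k in c})
cv2.imwrite("pics/w2.png",im[:,:,::-1])
E
```

```text
3.8167 -0.003748976490431737 [-0.79401543  0.40903093 -0.38447109] [ -16.    2.  -29.  126.   45.   33. -165.]
shift [-0.0127 -0.0009  0.0704] min rows 1.7 | then turn [-0.0025  0.0013 -0.0056] min rows 0.1
```

View pics/w2.png

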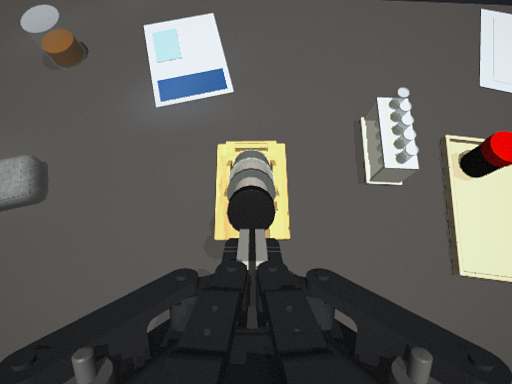

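The image is centred: the eyepiece at (251,210) lies straight ahead of the closed fingers. Joint 7 has reached its limit, so I'll use the half-turn-equivalent orientation.

Call:
move_arm:
  targets:
    - [[0,0,0,0,0,0.12,1],[0,0,0,0,0,0.12,1],[0,0,0,0,0,0.12,1],[0,0,0,0,0,0.12,1]]

```text
t: 4.2
tool_pos: [444.6, 210.4, 318.3]
tcp_rot: [[0.83, -0.059, 0.555], [-0.101, -0.994, 0.046], [0.548, -0.094, -0.831]]
contact_force: [1.3, 0.4, 0.3]
gripper_width: -0.2
```

```bash
python3 - <<'E'
from h import *
s=state();print(s["tool_pos"],s["qpos"].round(0),s["tcp_rot"].round(2).tolist())
E
```

```text
[444.58052697 210.39726042 318.33514517] [ -48.    1.    7.  125.   38.   32. -165.] [[0.83, -0.06, 0.55], [-0.1, -0.99, 0.05], [0.55, -0.09, -0.83]]
```

Call:
move_arm:
  targets:
    - [[0,0,0,0,0,-0.12,1],[0,0,0,0,0,-0.12,1],[0,0,0,0,0,-0.12,1],[0,0,0,0,0,-0.12,1],[0,0,0,0,0,-0.12,1],[0,0,0,0,0,-0.12,1],[0,0,0,0,0,-0.12,1],[0,0,0,0,0,-0.12,1],[0,0,0,0,0,-0.12,1],[0,0,0,0,0,-0.12,1]]

```text
t: 5.03
tool_pos: [444.1, 211.1, 318.1]
tcp_rot: [[0.348, 0.756, 0.555], [0.894, -0.446, 0.046], [0.282, 0.48, -0.831]]
contact_force: [0.5, -0.1, 0.1]
gripper_width: -0.1
```

```bash
python3 - <<'E'
from h import *
s=state();print(s["tool_pos"],s["qpos"].round(0),s["tcp_rot"].round(2).tolist())
R=lean(.069);R[:,:2]*=-1
plan((s["tool_pos"],R))
E
```

```text
[444.14044013 211.13660597 318.05616943] [-47.   1.   5. 125.  38.  32. -96.] [[0.35, 0.76, 0.55], [0.89, -0.45, 0.05], [0.28, 0.48, -0.83]]
shift [0. 0. 0.] min rows 0.0 | then turn [-0.0171 -0.0208 -2.0909] min rows 16.7
```

Call:
move_arm:
  targets:
    - [[0,0,0,0,0,-0.1162,1],[0,0,0,0,0,-0.1162,1],[0,0,0,0,0,-0.1162,1],[0,0,0,0,0,-0.1162,1],[0,0,0,0,0,-0.1162,1],[0,0,0,0,0,-0.1162,1],[0,0,0,0,0,-0.1162,1],[0,0,0,0,0,-0.1162,1],[0,0,0,0,0,-0.1162,1],[0,0,0,0,0,-0.1162,1],[0,0,0,0,0,-0.1162,1],[0,0,0,0,0,-0.1162,1],[0,0,0,0,0,-0.1162,1],[0,0,0,0,0,-0.1162,1],[0,0,0,0,0,-0.1162,1],[0,0,0,0,0,-0.1162,1],[0,0,0,0,0,-0.1162,1],[0,0,0,0,0,-0.1162,1],[0,0,0,0,0,0,1]]

```text
t: 6.62
tool_pos: [444.1, 211.2, 318.1]
tcp_rot: [[-0.829, -0.073, 0.555], [-0.057, 0.997, 0.046], [-0.556, 0.006, -0.831]]
contact_force: [-0.5, 0.8, -0.4]
gripper_width: -0.2
```

```bash
python3 - <<'E'
from h import *
s=state();print(s["t"],s["tool_pos"],s["qpos"].round(0))
R=lean(.069);R[:,:2]*=-1
ex,ey,a=frame(.069);eye=np.array([485.5,222,220.5])
plan((s["tool_pos"],R),(eye+45*a,R),(eye+32*a,R))
E
```

```text
6.6167 [444.14641137 211.15635863 318.0523869 ] [-45.   1.   3. 125.  38.  32.  23.]
shift [0. 0. 0.] min rows 0.0 | then turn [ 0.0078 -0.0208 -0.0001] min rows 0.2
shift [0.0215 0.008  0.059 ] min rows 1.5 | then turn [0. 0. 0.] min rows 0.0
shift [0.    0.    0.013] min rows 0.3 | then turn [0. 0. 0.] min rows 0.0
```

Call:
move_arm:
  targets:
    - [[0,0,0,0.0078,-0.0208,0,1],[0.0072,0.0027,0.0197,0,0,0,1],[0.0072,0.0027,0.0197,0,0,0,1],[0.0071,0.0026,0.0196,0,0,0,1],[0,0,0,0,0,0,1],[0,0,0,0,0,0,1]]

```text
t: 7.12
tool_pos: [459.5, 220.3, 256.7]
tcp_rot: [[-0.819, -0.063, 0.571], [-0.05, 0.998, 0.038], [-0.572, 0.002, -0.82]]
contact_force: [0.2, -0.1, -0.2]
gripper_width: -0.1
```

```bash
python3 - <<'E'
from h import *
s=state();print(s["t"],s["tool_pos"],s["qpos"].round(0),s["contact_force"])
R=lean(.069);R[:,:2]*=-1
ex,ey,a=frame(.069);eye=np.array([485.5,222,220.5])
plan((eye+30*a,R))
E
```

```text
7.1167 [459.51949627 220.25515026 256.69593103] [-47.   8.   5. 130.  57.  24.   3.] [ 0.21419385 -0.12665789 -0.18432273]
shift [-0.0006 -0.      0.0146] min rows 0.4 | then turn [-0.0016 -0.0018 -0.0063] min rows 0.1
```

Call:
move_arm:
  targets:
    - [[0,0,0.003,0,0,-0.006,1],[0,0,0.003,0,0,0,1],[0,0,0.003,0,0,0,1],[0,0,0.003,0,0,0,1],[0,0,0.003,0,0,0,1],[0,0,0.003,0,0,0,1],[0,0,0.003,0,0,0,1],[0,0,0.003,0,0,0,1],[0,0,0.003,0,0,0,1],[0,0,0.003,0,0,0,1]]

```text
t: 7.95
tool_pos: [477.0, 222.0, 232.6]
tcp_rot: [[-0.817, -0.07, 0.572], [-0.057, 0.998, 0.04], [-0.574, -0.0, -0.819]]
contact_force: [-2.9, -0.0, 2.8]
gripper_width: 0.1
```

```bash
cat > st.py <<'E'
from h import *
s=state()
R=lean(.069);R[:,:2]*=-1
ex,ey,a=frame(.069);eye=np.array([485.5,222,220.5])
d=s["tool_pos"]-19*a-eye
print("t",s["t"],"q",s["qpos"].round(0),"F axis",s["contact_force"]@a,"F",s["contact_force"].round(1),"tip along from eye",d@a,"y",d@ey,"perp",d@np.cross(ey,a))
plan((s["tool_pos"],R))
E
python3 st.py
```

```text
t 7.95 q [-47.  11.   8. 130.  65.  20.  -4.] F axis 4.0000170806338495 F [-2.9 -0.   2.8] tip along from eye -4.246829284272068 y 0.5984184211571815 perp -0.031030581842543592
shift [0. 0. 0.] min rows 0.0 | then turn [0.0004 0.0001 0.001 ] min rows 0.0
```

Call:
move_arm:
  targets:
    - [[0,0,0.002,0,0,0,1],[0,0,0.002,0,0,0,1],[0,0,0.002,0,0,0,1],[0,0,0.002,0,0,0,1],[0,0,0.002,0,0,0,1],[0,0,0.002,0,0,0,1],[0,0,0.002,0,0,0,1],[0,0,0.002,0,0,0,1],[0,0,0.002,0,0,0,1],[0,0,0.002,0,0,0,1]]

```text
t: 8.78
tool_pos: [488.4, 222.8, 216.2]
tcp_rot: [[-0.817, -0.07, 0.572], [-0.057, 0.998, 0.04], [-0.574, -0.0, -0.819]]
contact_force: [-1.8, -0.2, 2.5]
gripper_width: 0.0
```

```bash
python3 st.py
```

```text
t 8.7833 q [-47.  14.  10. 131.  72.  17. -11.] F axis 3.081350022744233 F [-1.8 -0.2  2.5] tip along from eye -24.234715884640647 y 0.5845490199998468 perp -0.051903410039997766
shift [0. 0. 0.] min rows 0.0 | then turn [ 0.0004 -0.      0.001 ] min rows 0.0
```

Call:
move_arm:
  targets:
    - [[0,0,0.002,0,0,0,1],[0,0,0.002,0,0,0,1],[0,0,0.002,0,0,0,1],[0,0,0.002,0,0,0,1],[0,0,0.002,0,0,0,1],[0,0,0.002,0,0,0,1],[0,0,0.002,0,0,0,1],[0,0,0.002,0,0,0,1],[0,0,0.002,0,0,0,1],[0,0,0.002,0,0,0,1]]

```text
t: 9.62
tool_pos: [499.8, 223.6, 199.8]
tcp_rot: [[-0.817, -0.07, 0.572], [-0.058, 0.998, 0.04], [-0.574, -0.0, -0.819]]
contact_force: [-3.1, 0.6, 3.1]
gripper_width: -0.1
```

```bash
python3 st.py
```

```text
t 9.6167 q [-48.  17.  12. 131.  80.  15. -19.] F axis 4.30222274106377 F [-3.1  0.6  3.1] tip along from eye -44.219799813901005 y 0.6392911138497013 perp -0.061037735544815064
shift [0. 0. 0.] min rows 0.0 | then turn [ 0.0005 -0.      0.001 ] min rows 0.0
```

Call:
move_arm:
  targets:
    - [[0,0,0.002,0,0,0,1],[0,0,0.002,0,0,0,1],[0,0,0.002,0,0,0,1],[0,0,0.002,0,0,0,1],[0,0,0.002,0,0,0,1],[0,0,0.002,0,0,0,1],[0,0,0.002,0,0,0,1],[0,0,0.002,0,0,0,1],[0,0,0.002,0,0,0,1],[0,0,0.002,0,0,0,1],[0,0,0.002,0,0,0,1],[0,0,0.002,0,0,0,1]]

```text
t: 10.62
tool_pos: [513.5, 224.6, 180.3]
tcp_rot: [[-0.817, -0.07, 0.572], [-0.058, 0.998, 0.04], [-0.574, 0.0, -0.819]]
contact_force: [-4.5, -0.2, 6.7]
gripper_width: 0.3
```

```bash
python3 st.py
```

```text
t 10.6167 q [-46.  20.  12. 131.  93.  14. -31.] F axis 8.080475187501333 F [-4.5 -0.2  6.7] tip along from eye -68.00279871448255 y 0.7058789172953692 perp -0.026306379020994086
shift [0. 0. 0.] min rows 0.0 | then turn [0.0008 0.0002 0.001 ] min rows 0.0
```

Call:
move_arm:
  targets:
    - [[0,0,0.002,0,0,0,1],[0,0,0.002,0,0,0,1],[0,0,0.002,0,0,0,1],[0,0,0.002,0,0,0,1],[0,0,0.002,0,0,0,1],[0,0,0.002,0,0,0,1],[0,0,0.002,0,0,0,1],[0,0,0.002,0,0,0,1],[0,0,0.002,0,0,0,1]]

```text
t: 11.37
tool_pos: [523.7, 225.4, 165.6]
tcp_rot: [[-0.817, -0.07, 0.572], [-0.058, 0.998, 0.04], [-0.574, 0.0, -0.819]]
contact_force: [-4.8, -0.1, 6.4]
gripper_width: -0.2
```

```bash
python3 st.py
```

```text
t 11.3667 q [-43.  22.   9. 131. 101.  14. -39.] F axis 8.051303610052004 F [-4.8 -0.1  6.4] tip along from eye -85.98101313196017 y 0.771603112468314 perp -0.04595464499112012
shift [0. 0. 0.] min rows 0.0 | then turn [0.0009 0.0002 0.0011] min rows 0.0
```

Now slow 1 mm rows up to the stop.

Call:
move_arm:
  targets:
    - [[0,0,0.001,0,0,0,1],[0,0,0.001,0,0,0,1],[0,0,0.001,0,0,0,1],[0,0,0.001,0,0,0,1],[0,0,0.001,0,0,0,1],[0,0,0.001,0,0,0,1]]

```text
t: 11.87
tool_pos: [527.1, 225.7, 160.7]
tcp_rot: [[-0.817, -0.07, 0.572], [-0.058, 0.998, 0.04], [-0.574, 0.0, -0.819]]
contact_force: [-5.2, 0.5, 6.4]
gripper_width: -0.0
```

Call:
move_arm:
  targets:
    - [[0,0,0.001,0,0,0,1],[0,0,0.001,0,0,0,1]]

```text
t: 12.03
tool_pos: [528.2, 225.8, 159.3]
tcp_rot: [[-0.817, -0.071, 0.572], [-0.058, 0.998, 0.041], [-0.574, 0.0, -0.819]]
contact_force: [-18.3, -2.4, 25.0]
gripper_width: 0.1
```

Call:
move_arm:
  targets:
    - [[0,0,-0.002,0,0,0,1],[0,0,-0.008,0,0,0,1],[0,0,-0.01,0,0,0,1],[0,0,-0.015,0,0,0,-1],[0,0,-0.015,0,0,0,-1],[0,0,0,0,0,0,-1],[0,0,0,0,0,0,-1],[0,0,0,0,0,0,-1],[0,0,0,0,0,0,-1],[0,0,0,0,0,0,-1],[0,0,0,0,0,0,-1]]

```text
t: 12.95
tool_pos: [499.9, 223.2, 199.4]
tcp_rot: [[-0.818, -0.07, 0.572], [-0.058, 0.998, 0.039], [-0.573, -0.001, -0.82]]
contact_force: [-0.5, -0.1, 0.6]
gripper_width: 85.5
```

```bash
python3 st.py; python3 - <<'E'
from h import *
f=lambda n:snapshot(n)[:,:,::-1].copy()
c=calibration("wrist");np.savez("w3.npz",**{k:np.array(c[k]) for k in c});w=f("wrist");cv2.imwrite("pics/w3.png",w)
s=f("side");cv2.imwrite("pics/side1.png",s)
z=cv2.resize(s[210:330,150:270],None,fx=3.2,fy=3.2,interpolation=cv2.INTER_CUBIC)
cv2.imwrite("pics/both3.png",np.hstack([cv2.resize(w,(400,300)),cv2.resize(z,(300,300))]))
E
```

```text
t 12.95 q [-48.  17.  13. 131.  80.  15. -19.] F axis 0.8328545603542379 F [-0.5 -0.1  0.6] tip along from eye -44.591302915245905 y 0.23859017771495417 perp -0.28988667977052884
shift [0. 0. 0.] min rows 0.0 | then turn [-0.0006 -0.0007  0.0011] min rows 0.0
```

View pics/both3.png

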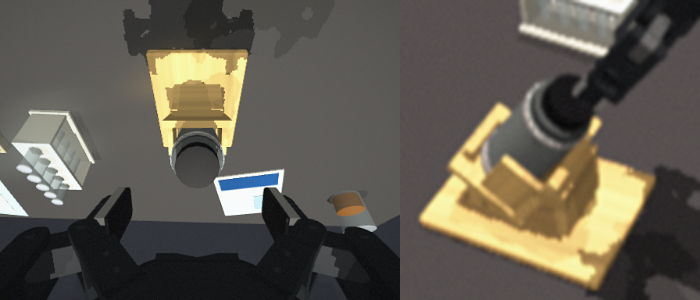

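Both draws are home: the side view shows the eyepiece resting on the collar at the barrel rim. In the wrist view it is centred at about (252,207), between the open fingers. I'll check the lateral offset numerically.

```bash
python3 - <<'E'
from h import *
addw("w3");im=I["w3"].max(2);ex,ey,a=frame(.069)
for th in (40,50,60): print(th,*blob(im,im<th,(252,203)))
p=np.array([539.1,226.6,143.7]);print(proj(np.array([p,p+5*ey,p+5*np.cross(ey,a),p-26*a]),"w3").round(1).tolist(), hullc(cyl(p,.069,21,16),"w3"))
w=I["w3"][150:270,200:310].astype(np.uint8);cv2.imwrite("pics/c3.png",cv2.resize(w,None,fx=5,fy=5))
E
```

```text
40 [255.96144497 158.99352391] [     0      0    512    384 159201]
50 [255.0964533  159.43272121] [     0      0    512    384 154707]
60 [257.04570104 154.45810206] [     0      0    512    378 141069]
[[253.1, 213.9], [260.0, 213.9], [253.1, 220.4], [252.9, 202.8]] (array([253.0613419 , 210.78890468]), 2730.26484520908)
```

View pics/c3.png

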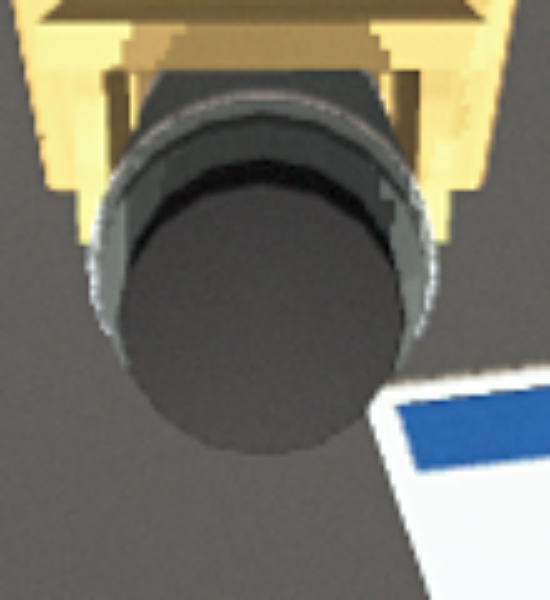

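The eyepiece face centre measures (252.7,213.8) against a predicted (253.1,213.9), so the tool is on the telescope's axis. I'll advance to straddle the barrel.

Call:
move_arm:
  targets:
    - [[0,0,0.01,0,0,0,-1],[0,0,0.01,0,0,0,-1],[0,0,0.01,0,0,0,-1],[0,0,0.01,0,0,0,-1],[0,0,0.01,0,0,0,-1],[0,0,0,0,0,0,-1]]

```text
t: 13.55
tool_pos: [528.8, 225.2, 157.6]
tcp_rot: [[-0.818, -0.07, 0.571], [-0.058, 0.998, 0.039], [-0.572, -0.001, -0.82]]
contact_force: [-0.6, -0.4, 0.2]
gripper_width: 85.2
```

```bash
python3 st.py
```

```text
t 13.55 q [-42.  23.   9. 131. 106.  14. -43.] F axis 0.5187148906643789 F [-0.6 -0.4  0.2] tip along from eye -95.45433657087568 y 0.24714594316824945 perp -0.5410593724172088
shift [0. 0. 0.] min rows 0.0 | then turn [-0.0008 -0.0014  0.0014] min rows 0.0
```

Call:
move_arm:
  targets:
    - [[0,0,0.008,0,0,0,-1],[0,0,0.008,0,0,0,-1],[0,0,0.008,0,0,0,-1],[0,0,0.008,0,0,0,-1],[0,0,0.008,0,0,0,-1],[0,0,0,0,0,0,-1]]

```text
t: 14.05
tool_pos: [551.5, 226.7, 125.5]
tcp_rot: [[-0.818, -0.069, 0.572], [-0.057, 0.998, 0.039], [-0.573, -0.001, -0.82]]
contact_force: [0.3, 0.4, -0.3]
gripper_width: 85.1
```

```bash
python3 st.py
```

```text
t 14.05 q [-35.  28.   2. 130. 117.  18. -54.] F axis -0.426969137378934 F [ 0.3  0.4 -0.3] tip along from eye -134.76098923347172 y 0.11633634059673881 perp -0.2732499371691688
shift [0. 0. 0.] min rows 0.0 | then turn [-0.0007 -0.0009  0.0008] min rows 0.0
```

Call:
move_arm:
  targets:
    - [[0,0,0.006,0,0,0,-1],[0,0,0.006,0,0,0,-1],[0,0,0.006,0,0,0,-1],[0,0,0.006,0,0,0,-1],[0,0,0,0,0,0,-1]]

```text
t: 14.47
tool_pos: [565.4, 227.9, 105.6]
tcp_rot: [[-0.818, -0.07, 0.572], [-0.057, 0.998, 0.039], [-0.573, -0.001, -0.82]]
contact_force: [0.3, -1.0, -1.1]
gripper_width: 85.3
```

Call:
move_arm:
  targets:
    - [[0,0,0,0,0,0,1],[0,0,0,0,0,0,1],[0,0,0,0,0,0,1],[0,0,0,0,0,0,1],[0,0,0,0,0,0,1],[0,0,0,0,0,0,1],[0,0,0,0,0,0,1],[0,0,0,0,0,0,1]]
  force: 60

```text
t: 15.13
tool_pos: [564.7, 228.0, 106.9]
tcp_rot: [[-0.817, -0.07, 0.572], [-0.058, 0.998, 0.04], [-0.574, -0.0, -0.819]]
contact_force: [-4.7, -1.4, 6.2]
gripper_width: 54.5
```

```bash
python3 st.py
```

```text
t 15.1333 q [-32.  30.  -2. 129. 121.  20. -57.] F axis 7.826897704864631 F [-4.7 -1.4  6.2] tip along from eye -157.57056964292588 y 0.5723914069389267 perp -0.10302728067651401
shift [0. 0. 0.] min rows 0.0 | then turn [0.0005 0.0002 0.0011] min rows 0.0
```

Call:
move_arm:
  targets:
    - [[0,0,-0.003,0,0,0,1],[0,0,-0.005,0,0,0,1],[0,0,-0.008,0,0,0,1],[0,0,-0.01,0,0,0,1],[0,0,-0.01,0,0,0,1],[0,0,-0.01,0,0,0,1],[0,0,-0.01,0,0,0,1],[0,0,-0.01,0,0,0,1],[0,0,-0.01,0,0,0,1],[0,0,-0.01,0,0,0,1],[0,0,-0.004,0,0,0,1],[0,0,0,0,0,0,1]]

```text
t: 16.13
tool_pos: [512.3, 224.9, 180.8]
tcp_rot: [[-0.817, -0.071, 0.572], [-0.058, 0.997, 0.041], [-0.573, 0.001, -0.819]]
contact_force: [0.8, -0.8, -3.5]
gripper_width: 54.5
```

```bash
python3 st.py; python3 - <<'E'
from h import *
s=state();print(s["gripper_width"])
w=snapshot("wrist")[:,:,::-1];s=snapshot("side")[:,:,::-1]
z=cv2.resize(s[180:330,150:300],(300,300),interpolation=cv2.INTER_CUBIC)
cv2.imwrite("pics/both4.png",np.hstack([cv2.resize(w,(400,300)),z]))
E
```

```text
t 16.1333 q [-48.  20.  14. 131.  93.  13. -31.] F axis -3.287598435540956 F [ 0.8 -0.8 -3.5] tip along from eye -67.01531276361463 y 1.025187934757 perp -0.6886944703419822
shift [0. 0. 0.] min rows 0.0 | then turn [ 0.0018 -0.0004  0.0012] min rows 0.0
54.549094184197926
```

View pics/both4.png

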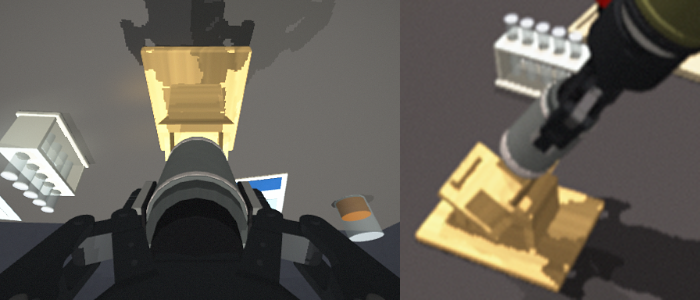

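The telescope is held by its barrel, still closed (eyepiece seated, about 3.5 N of weight) and clear of the cheeks. Next: lift and set it upright.

```bash
python3 - <<'E'
from h import *
Rd=DOWN(0.069);Rd[:,:2]*=-1
plan(([530,225,310],None),([530,225,310],Rd))
E
```

```text
shift [-0.0884 -0.001  -0.0966] min rows 3.1 | then turn [0. 0. 0.] min rows 0.0
shift [0. 0. 0.] min rows 0.0 | then turn [6.000e-04 6.103e-01 1.700e-03] min rows 4.9
```

Call:
move_arm:
  targets:
    - [[-0.0088,0,-0.0097,0,0,0,1],[-0.0088,0,-0.0097,0,0,0,1],[-0.0088,0,-0.0097,0,0,0,1],[-0.0088,0,-0.0097,0,0,0,1],[-0.0088,0,-0.0097,0,0,0,1],[-0.0088,0,-0.0097,0,0,0,1],[-0.0088,0,-0.0097,0,0,0,1],[-0.0088,0,-0.0097,0,0,0,1],[-0.0088,0,-0.0097,0,0,0,1],[-0.0088,0,-0.0097,0,0,0,1]]

```text
t: 17.07
tool_pos: [529.6, 224.6, 309.1]
tcp_rot: [[-0.818, -0.068, 0.571], [-0.057, 0.998, 0.037], [-0.572, -0.002, -0.82]]
contact_force: [0.8, -0.1, -4.0]
gripper_width: 54.9
```

```bash
python3 st.py;python3 - <<'E'
from h import *
Rd=DOWN(0.069);Rd[:,:2]*=-1
print(state()["tool_pos"]);plan(([530,225,310],Rd))
E
```

```text
t 17.0667 q [-35.   9.  -1. 118.  40.  29.  27.] F axis -3.751654337261873 F [ 0.8 -0.1 -4. ] tip along from eye 28.205532995684965 y -0.4220418283125147 perp 86.98649264069027
shift [0. 0. 0.] min rows 0.0 | then turn [-0.0021 -0.0018  0.0006] min rows 0.0
[529.60315284 224.62490769 309.06191131]
shift [-0.0009  0.0003 -0.0005] min rows 0.0 | then turn [-0.0022  0.609  -0.    ] min rows 4.9
```

Call:
move_arm:
  targets:
    - [[0,0,0,0,0.061,0,1],[0,0,0,0,0.061,0,1],[0,0,0,0,0.061,0,1],[0,0,0,0,0.061,0,1],[0,0,0,0,0.061,0,1],[0,0,0,0,0.061,0,1],[0,0,0,0,0.061,0,1],[0,0,0,0,0.061,0,1],[0,0,0,0,0.061,0,1],[0,0,0,0,0.06,0,1],[0,0,0,0,0,0,1]]

```text
t: 17.98
tool_pos: [531.4, 224.1, 307.7]
tcp_rot: [[-0.998, -0.067, -0.002], [-0.067, 0.998, -0.003], [0.003, -0.003, -1.0]]
contact_force: [-0.0, 0.2, -4.6]
gripper_width: 54.7
```

```bash
python3 - <<'E'
from h import *
s=state();print(s["t"],s["tool_pos"],s["qpos"].round(0),s["tcp_rot"][:,2])
yt=-.0316;c=np.array([573.6,-226.5,0]);ext=np.array([np.cos(yt),np.sin(yt),0]);tgt=c-55*ext
Rd=DOWN(0.069);Rd[:,:2]*=-1
print(tgt);plan(([tgt[0],tgt[1],310],Rd))
E
```

```text
17.9833 [531.38842154 224.09836065 307.65651202] [-19.  22.  -9.  88.   4.  70.  65.] [-0.00240674 -0.00296628 -0.9999927 ]
[ 518.62745812 -224.76228924    0.        ]
shift [ 0.0426 -0.447  -0.001 ] min rows 10.8 | then turn [-0.0028 -0.0026 -0.0024] min rows 0.0
```

Call:
move_arm:
  targets:
    - [[0.001,-0.01,0,0,0,0,1],[0.002,-0.02,0,0,0,0,1],[0.0022,-0.024,0,0,0,0,1],[0.0022,-0.024,0,0,0,0,1],[0.0022,-0.024,0,0,0,0,1],[0.0022,-0.024,0,0,0,0,1],[0.0022,-0.024,0,0,0,0,1],[0.0022,-0.024,0,0,0,0,1],[0.0022,-0.024,0,0,0,0,1],[0.0022,-0.024,0,0,0,0,1],[0.0022,-0.024,0,0,0,0,1],[0.0022,-0.024,0,0,0,0,1],[0.0022,-0.024,0,0,0,0,1],[0.0022,-0.024,0,0,0,0,1],[0.0022,-0.024,0,0,0,0,1],[0.0022,-0.024,0,0,0,0,1],[0.0022,-0.024,0,0,0,0,1],[0.0022,-0.024,0,0,0,0,1],[0.0022,-0.024,0,0,0,0,1],[0.0022,-0.009,0,0,0,0,1]]

```text
t: 19.65
tool_pos: [516.5, -228.0, 309.5]
tcp_rot: [[-0.998, -0.065, 0.002], [-0.065, 0.998, -0.005], [-0.002, -0.005, -1.0]]
contact_force: [-0.3, -0.8, -4.0]
gripper_width: 54.7
```

```bash
python3 - <<'E'
from h import *
s=state();print(s["t"],s["tool_pos"],s["qpos"].round(0))
Rd=DOWN(0.069);Rd[:,:2]*=-1
plan(([518.6,-224.8,100],Rd))
f=lambda n:snapshot(n)[:,:,::-1]
a=f("side")[90:240,220:370];b=f("top")[140:290,270:420]
cv2.imwrite("pics/both5.png",np.hstack([cv2.resize(x,(390,390),interpolation=cv2.INTER_CUBIC) for x in(a,b)]))
E
```

```text
19.65 [ 516.51554877 -227.96700961  309.51112844] [ 21.  21.  -0.  90.   0.  69. 115.]
shift [-0.0019  0.004   0.2095] min rows 5.0 | then turn [-0.0047  0.0017 -0.0039] min rows 0.1
```

View pics/both5.png

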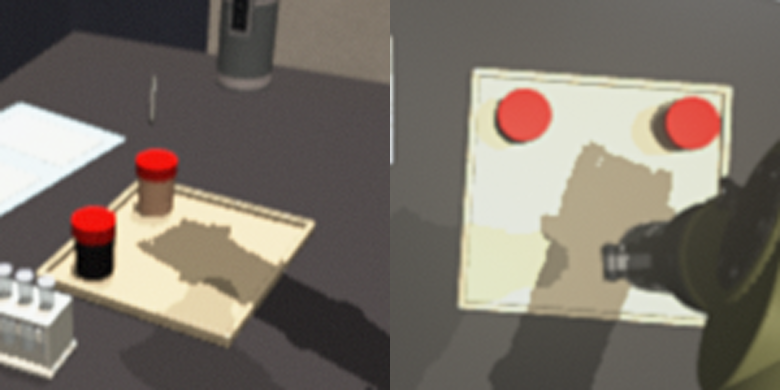

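Call:
move_arm:
  targets:
    - [[-0.002,0.004,0.006,-0.0047,0.0017,-0.004,1],[0,0,0.015,0,0,0,1],[0,0,0.015,0,0,0,1],[0,0,0.015,0,0,0,1],[0,0,0.015,0,0,0,1],[0,0,0.015,0,0,0,1],[0,0,0.015,0,0,0,1],[0,0,0.015,0,0,0,1],[0,0,0.015,0,0,0,1],[0,0,0.015,0,0,0,1],[0,0,0.015,0,0,0,1],[0,0,0.015,0,0,0,1],[0,0,0.015,0,0,0,1],[0,0,0.015,0,0,0,1],[0,0,0.01,0,0,0,1],[0,0,0.005,0,0,0,1],[0,0,0,0,0,0,1]]

```text
t: 21.17
tool_pos: [519.9, -216.8, 92.6]
tcp_rot: [[-0.997, -0.075, -0.002], [-0.075, 0.997, 0.005], [0.001, 0.005, -1.0]]
contact_force: [-0.5, -0.1, -3.5]
gripper_width: 55.2
```

```bash
python3 - <<'E'
from h import *
s=state();print(s["t"],s["tool_pos"],s["qpos"].round(0),s["contact_force"])
Rd=DOWN(0.069);Rd[:,:2]*=-1
plan(([518.6,-224.8,85],Rd))
f=lambda n:snapshot(n)[:,:,::-1]
a=f("side")[120:230,260:370]
cv2.imwrite("pics/both6.png",np.hstack([cv2.resize(a,(400,400),interpolation=cv2.INTER_CUBIC),cv2.resize(f("wrist"),(400,400))]))
E
```

```text
21.1667 [ 519.85672732 -216.84484367   92.63802689] [ 21.  33.  -1. 107.   0.  40. 114.] [-0.54058074 -0.05144093 -3.48800024]
shift [ 0.0018 -0.0079  0.0076] min rows 0.3 | then turn [ 0.0054 -0.0012  0.0064] min rows 0.1
```

View pics/both6.png

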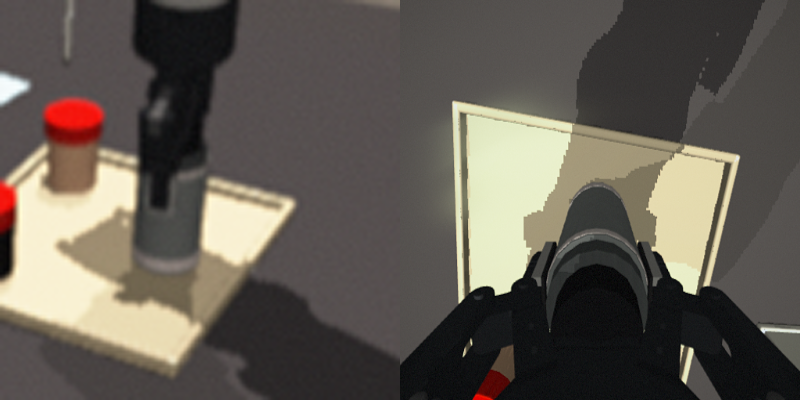

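The barrel is upright just above the tray floor, well inside the free half. I'll lower it gently until contact.

Call:
move_arm:
  targets:
    - [[0,0,0.001,0.005,-0.001,0,1],[0,0,0.001,0,0,0,1],[0,0,0.001,0,0,0,1],[0,0,0.001,0,0,0,1],[0,0,0.001,0,0,0,1],[0,0,0.001,0,0,0,1],[0,0,0,0,0,0,1]]

```text
t: 21.85
tool_pos: [520.1, -218.3, 87.4]
tcp_rot: [[-0.997, -0.074, 0.001], [-0.074, 0.997, -0.001], [-0.001, -0.001, -1.0]]
contact_force: [-0.1, -1.2, -4.1]
gripper_width: 54.7
```

Call:
move_arm:
  targets:
    - [[0,0,0.001,0,0,0,1],[0,0,0.001,0,0,0,1],[0,0,0,0,0,0,1]]

```text
t: 22.1
tool_pos: [520.1, -218.2, 85.4]
tcp_rot: [[-0.997, -0.074, 0.001], [-0.074, 0.997, -0.001], [-0.001, -0.001, -1.0]]
contact_force: [-0.1, 1.0, -4.4]
gripper_width: 54.6
```

Call:
move_arm:
  targets:
    - [[0,0,0.001,0,0,0,1],[0,0,0.001,0,0,0,1],[0,0,0,0,0,0,1]]

```text
t: 22.35
tool_pos: [520.1, -218.2, 83.4]
tcp_rot: [[-0.997, -0.074, 0.001], [-0.074, 0.997, -0.001], [-0.001, -0.001, -1.0]]
contact_force: [0.2, 0.6, -4.3]
gripper_width: 54.7
```

Call:
move_arm:
  targets:
    - [[0,0,0.0007,0,0,0,1],[0,0,0,0,0,0,1]]

```text
t: 22.52
tool_pos: [520.2, -218.2, 82.8]
tcp_rot: [[-0.997, -0.074, 0.001], [-0.074, 0.997, -0.001], [-0.001, -0.001, -1.0]]
contact_force: [0.4, -0.4, -4.3]
gripper_width: 54.7
```

Call:
move_arm:
  targets:
    - [[0,0,0.0007,0,0,0,1],[0,0,0,0,0,0,1]]

```text
t: 22.68
tool_pos: [520.2, -218.3, 82.1]
tcp_rot: [[-0.997, -0.074, 0.001], [-0.074, 0.997, -0.001], [-0.001, -0.001, -1.0]]
contact_force: [0.2, -1.1, -4.2]
gripper_width: 54.8
```

Call:
move_arm:
  targets:
    - [[0,0,0.0007,0,0,0,1],[0,0,0,0,0,0,1]]

```text
t: 22.85
tool_pos: [520.4, -218.2, 82.0]
tcp_rot: [[-0.997, -0.074, 0.002], [-0.074, 0.997, -0.001], [-0.002, -0.001, -1.0]]
contact_force: [-1.3, 0.7, 2.2]
gripper_width: 54.6
```

Call:
move_arm:
  targets:
    - [[0,0,0,0,0,0,-0.35],[0,0,0,0,0,0,-0.38],[0,0,0,0,0,0,-0.42],[0,0,0,0,0,0,-0.5],[0,0,0,0,0,0,-1],[0,0,0,0,0,0,-1],[0,0,0,0,0,0,-1],[0,0,0,0,0,0,-1],[0,0,0,0,0,0,-1]]

```text
t: 23.6
tool_pos: [520.2, -218.3, 81.5]
tcp_rot: [[-0.997, -0.074, 0.001], [-0.074, 0.997, -0.001], [-0.001, -0.001, -1.0]]
contact_force: [0.3, 0.5, -0.6]
gripper_width: 85.2
```

Call:
move_arm:
  targets:
    - [[0,0,-0.005,0,0,0,-1],[0,0,-0.01,0,0,0,-1],[0,0,-0.01,0,0,0,-1],[0,0,-0.01,0,0,0,-1],[0,0,-0.01,0,0,0,-1],[0,0,-0.015,0,0,0,-1],[0,0,-0.02,0,0,0,-1],[0,0,-0.02,0,0,0,-1],[0,0,-0.02,0,0,0,-1],[0,0,-0.02,0,0,0,-1],[0.01,0,-0.02,0,0,0,-1],[0.03,0,-0.01,0,0,0,-1],[0.03,0,0,0,0,0,-1],[0,0,0,0,0,0,-1],[0,0,0,0,0,0,-1]]

```text
t: 24.85
tool_pos: [448.9, -223.8, 253.0]
tcp_rot: [[-0.997, -0.072, 0.003], [-0.072, 0.997, -0.002], [-0.003, -0.002, -1.0]]
contact_force: [0.7, 0.2, 0.6]
gripper_width: 85.5
```

```bash
python3 - <<'E'
from h import *
s=state();print(s["t"],s["tool_pos"],s["contact_force"])
f=lambda n:snapshot(n)[:,:,::-1]
a=f("side")[120:240,190:370]
cv2.imwrite("pics/both7.png",np.hstack([cv2.resize(a,(450,300),interpolation=cv2.INTER_CUBIC),cv2.resize(f("top")[130:280,140:410],(350,300),interpolation=cv2.INTER_CUBIC)]))
E
```

```text
24.85 [ 448.92590857 -223.76857175  252.99266246] [0.67290486 0.22040879 0.5745824 ]
```

View pics/both7.png

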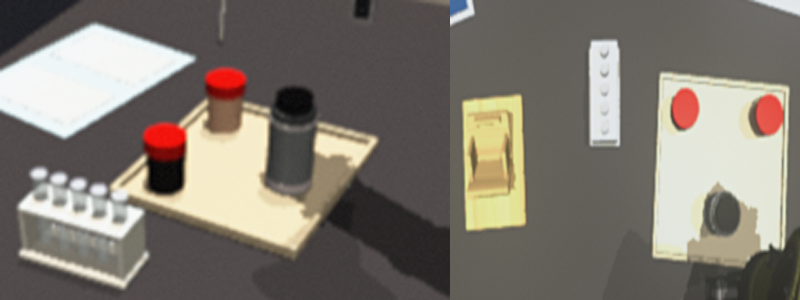

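The telescope stands upright and closed in the free half of the tray. The jars and rack are unmoved, and the gripper is clear and away.

```bash
python3 -c "
from workcell import *
print(sign_off())"
```

```text
the job is handed in; nothing more can be done
None
```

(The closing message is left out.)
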